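# Fit the slip-in pan handle and offer the pan across the pass

## Robot

A 7-joint arm with a two-finger parallel gripper is mounted at the origin on the work surface. World frame = base frame: x ahead of the robot, y to its left, z up, the work surface at z = 0. Lengths are in m, angles in rad, forces in N, time in s.
With the tool pointing down it reaches from about 0.4 to 0.85 m from the base axis. Payload 10.4 kg.
Tool frame: the origin (TCP) lies at the very end of the fingers, on their centre line; the grasp point (between the pads) lies 19 mm behind it (manip.grip_depth is the distance from the TCP to the grasp point, in m); z points along the fingers, y is the direction in which the jaws open and shut (so a half turn about z gives the same grasp; the last joint's range is limited). The gripper opens to 85 mm and grips with 20 to 120 N. Pads are 22 mm wide; open, the fingers measure 114 mm over their backs; the gripper's body (76 mm by 85 mm) begins 54 mm behind the grasp point. The pads swing forward as they close: fully open they stand 13 mm farther back than shut.
Start: joints at [1.111, 0.332, -0.065, 1.46, 0.022, 1.35, -0.088], TCP at [0.264, -0.566, 0.231] pointing down, gripper open.
Joint ranges: [-2.6, 2.6], [-0.5, 2.12], [-1.47, 1.34], [0.16, 2.42], [-1.27, 4.41], [0.06, 2.06], [-2.6, 2.6]. Speed limits (rad/s): [2.22, 2.22, 2.79, 2.79, 3.14, 3.14, 3.14].

## Interface

Orientations are given as a unit quaternion [x, y, z, w].
In Python, from workcell import manip gives the robot as it stands.
- The arm moves only by the tool step_arm, never from a script. Its argument "motion" is a list of rows, each a list of 6 numbers: the shift along the tool's x, y, z in mm, then the turn, a rotation vector about the tool's x, y, z in degrees. A call has 1 to 20 rows; each row shifts and turns the pose as measured when the row begins, along the tool's axes as they then stand; what a row does not reach is not made up. A row lasts 1/8 s, in which the tool goes at most 62.5 mm and 10.7 degrees, less where a joint would pass 70% of its speed; a pose out of reach is approached as far as the arm can. A call with a gripper value outside its range is refused whole. "jaw" is the finger opening in mm, from 0 to 85.4, set as the call begins (left out, the last holds). The fingers move at their own pace and stop on an object; "force" is the grip in N (left out, the last holds). Time passes only in rows, so rows that do not move let the fingers close. It gives the time, the measured TCP pose, the force and the opening at its end, in the units of the state.
- manip.get_obs(): the state, without advancing time (a new reading comes with each control period).
- manip.camera(name): name is "scene" or "top" or "wrist"; returns the picture (480x640x3 uint8, blue, green, red); there is no depth.
- manip.camera_info(name): a dict with "camera_matrix" (3x3 intrinsics, pixels), "R" (3x3) and "t" (3): a world point X has camera coordinates R X + t. Camera axes: x right, y down, z forward; pixel columns grow to the right and rows downward; lengths in m; the calibration is good to about 2 mm. A picture is of the moment at which its call begins: read the wrist's pose just before it. camera_info takes no time and is no camera call; for the wrist camera it gives the pose at the moment of the call.
- manip.hand_in(): hands the job in, once; it reports no verdict.
The state is a dict: "clock": time; "joint_pos": joint angles; "joint_velocities": joint speeds; "tau": joint torques, N m; "position": TCP position; "ee_rot": TCP orientation; "ft_force": force on the tool from outside, world axes, zero at the start; "torque": the same for the moment, N m; "grip_width": opening from 0.0 (shut) to 1.0 (fully open).
Only numpy, scipy, OpenCV 4.12 (cv2) and the standard library are available. Lean on these libraries where they do the work, as an engineer would, in place of code of your own. Each camera call takes 0.05 s, during which the arm holds its last target.

## Task

Slide the loose wooden handle's steel tongue fully home into the socket of the small dished pan while the pan sits on its wooden rest, then lift the pan by that handle and turn it about a quarter turn (clockwise seen from above) so that its wire helper loop points squarely at the steel serving pass along the far edge of the table. Keep the pan level and the crumbed rice ball resting in the middle of the dish all the way, and leave everything else where it stands. Finish while holding the pan still and level by its handle, a good hand's breadth (12 to 30 cm) above the table and touching nothing else, so that the server can take it by the loop: do not put it down or let go.

Things in the scene. Friction and masses are not known exactly. Their poses are not given: they have to be found in the camera images.
- pan_center (a point): Dark steel dished pan, 157 mm across, 25 mm high, about 0.3 kg, loose, its flat 92 mm foot in the rest's recess. This point: middle of the inner floor, 4 mm above the underside. z up when level; x points from the handle socket across the dish to the helper loop. Inside: flat 20 mm spot, then rising 7 degrees to radius 30 mm, 14 to 52 mm, 27 to the rim.
- pan_mouth (a point): Centre of the mouth of the pan's handle socket, a bright steel rectangular tube on the rim's -x side; 124 mm from the pan's middle, 22 mm above pan_center, facing the pan's -x (axes as the pan's). Inside 24 mm wide, 9.5 high, 48 deep; the last 6 mm flare out about 2.5 mm on each side. Outside 30 wide, 16 high.
- pan_loop (a point): Tip of the pan's helper loop, a bent steel wire loop 8 mm thick and 60 mm wide, 108 mm from the pan's middle on the +x side, opposite the socket.
- rice_ball_center (a point): Centre of the crumbed rice ball, a golden brown ball 40 mm in diameter, 40 g, lying loose in the middle of the dish.
- handle_mid (a point): Slip-in handle lying right of the pan, 0.13 kg: this is the centre of its dark wooden grip, 110 mm long (x), 22 wide (y), 24 high (so 12 mm up). x points along the grip to the steel tongue. All on one axis: wood to x = 55 mm, steel collar (30 wide, 20 high) to 61, tongue (22 wide, 8 thick) to 101, thinner nose (17 by 5.5) to 107.
- handle_shoulder (a point): Front face of the handle's collar, on its axis, 61 mm in front of handle_mid; axes as the handle's. When home, this face meets the socket's mouth and handle x points along pan x. Only the close fit and friction hold the handle in (no catch), and with the play of the fit the lifted pan sags a few degrees.
- pan_rest: Round wooden pan rest, fixed, 190 mm across, 19 mm high with a round recess 98 mm across and 5 mm deep in which the pan's foot stands. Origin at the centre of its underside.
- serving_pass: The serving pass, a long low stainless shelf on legs along the far edge of the table: 170 mm deep (x), 1.3 m long (y), its top 150 mm above the table, fixed. Origin on the table under the middle of its near edge; x points straight away from the robot, square to that edge; z up.
- ramekin: White ramekin, 72 mm across, 42 mm high. Origin at the centre of its underside. To be left alone.
- jar: Glass jar with steel lid, 66 mm across, 85 mm high. Origin at the centre of its underside. To be left alone.
- mill: Dark wooden pepper mill, 52 mm across, 106 mm high. Origin at the centre of its underside. To be left alone.
- spatula: Spatula lying on the table, 270 mm long, black handle. Origin near its middle on the table. To be left alone.
- spoon: Steel spoon lying on the table, 200 mm long. Origin near its middle on the table. To be left alone.
- sauce: Red sauce bottle, 60 mm across, 170 mm high. Origin at the centre of its underside. To be left alone.
- bowl: Steel bowl with three lemons, 140 mm across, 55 mm high. Origin at the centre of its underside. To be left alone.

How it is judged:
On the way, in this order (a step that is already met when the one before it is completed fails the run):
1. the handle's tongue is fully home in the socket while the pan sits on its rest (distance between handle_shoulder and pan_mouth below 0.007 m and angle between the x axis of handle_mid and the x axis of pan_center, either way round below 0.12 rad and horizontal distance between pan_center and pan_rest below 0.012 m and height (world z) of pan_center below 0.026 m), for 0.2 s.
2. the pan is lifted clear of its rest by the handle, rice ball still in the middle (height (world z) of pan_center above 0.08 m and distance between handle_shoulder and pan_mouth below 0.01 m and horizontal distance between rice_ball_center and pan_center below 0.03 m), for 0.2 s.
At the end, for the whole second after the job is handed in: Held by the handle (collar within 10 mm of the socket mouth), the pan is still and touches nothing else, its dish floor 0.115 to 0.33 m above the table, level within 7 degrees, loop towards the pass within 12 degrees, rice ball within 22 mm of the middle of the dish (distance between handle_shoulder and pan_mouth below 0.01 m and angle between the x axis of handle_mid and the x axis of pan_center, either way round below 0.15 rad and angle between the x axis of pan_center and the x axis of serving_pass, either way round below 0.22 rad and (x of serving_pass in the frame of pan_center above 0.05 m or (world x of pan_center above 0.7 m and x of pan_rest in the frame of pan_center below -0.05 m)) and angle between pan_center's own z axis and vertical below 0.12 rad and height (world z) of pan_center between 0.115 and 0.33 m and horizontal distance between rice_ball_center and pan_center below 0.022 m and z of rice_ball_center in the frame of pan_center between 0.01 and 0.03 m and linear speed of pan below 0.03 m/s and contact force between the fingers and handle above 1 N and contact force between pan and pan_rest below 0.1 N and contact force between pan and the fingers below 0.1 N and contact force between pan and the arm below 0.1 N and contact force between each of pan, handle and serving_pass below 0.1 N and contact force between each of pan, handle and sauce below 0.1 N); the arm keeps its last pose, push and grip.
It fails at once if the rice ball rolls more than 45 mm from the middle of the dish (horizontal distance between rice_ball_center and pan_center above 0.045 m).
It fails at once if the pan is tipped more than 15 degrees (angle between pan_center's own z axis and vertical above 0.26 rad).
It fails at once if one of the other things on the table is pushed by more than 30 mm (distance of any of ramekin, jar, mill, spatula, spoon, sauce, bowl from where it was at the start of the episode above 0.03 m).
It also fails if it takes over 61 s, if anything falls off the work surface, if the arm or the gripper's body presses on something with over 40 N, if the wrist force passes 120 N, or if a joint passes its speed limit or range.

## Working session

There is one attempt and no reset: what is moved stays moved. The work goes in short steps, Python scripts to look and compute and a tool call to move; the robot and the scene stay as the last step left them, time stands still between calls to the robot, and variables do not carry over. Pictures are saved under pics/ and viewed, and the job is handed in when it is done.

Besides the shell and the picture viewer there is one more tool, called after ">>>" by a JSON object that holds its "op" and its "data". step_arm: Moves the arm, as the interface text tells. Its arguments: {"type":"object","properties":{"motion":{"type":"array"},"jaw":{"type":"number"},"force":{"type":"number"}},"required":["motion"]}

```bash
mkdir -p pics; ls
python3 - <<'E'
from workcell import manip
import cv2
o=manip.get_obs(); print(o)
for n in ["scene","top","wrist"]:
    i=manip.camera_info(n); print(n,i)
    cv2.imwrite(f"pics/{n}0.png",manip.camera(n))
E
```

```text
pics
{'clock': 0.0, 'joint_pos': array([ 1.11137906,  0.33285227, -0.06471579,  1.46093918,  0.02162121,
        1.3498758 , -0.08849894]), 'joint_velocities': array([-0.00085754,  0.00026904,  0.00061686, -0.00116891,  0.00014711,
       -0.00082444,  0.00355686]), 'tau': array([-8.90526953e-04, -6.25444150e+01,  4.89601213e-02, -3.91609454e+01,
        1.62502105e-02,  9.89945547e-03, -8.83981869e-06]), 'position': array([ 0.2642542 , -0.56598363,  0.23052923]), 'ee_rot': array([ 9.76238759e-01,  2.16696588e-01, -1.87624761e-04, -6.63065063e-04]), 'ft_force': array([-0.48018045, -0.05195813, -0.19229592]), 'torque': array([-0.00995701,  0.03991942, -0.01947873]), 'grip_width': 1.0001521546195256}
scene {'camera_matrix': array([[543.69555445,   0.        , 316.90688597],
       [  0.        , 543.69555445, 236.86807001],
       [  0.        ,   0.        ,   1.        ]]), 'R': array([[-0.60023738,  0.79960731,  0.01852673],
       [ 0.58135301,  0.4520759 , -0.67650281],
       [-0.54931208, -0.39529171, -0.73620697]]), 't': array([ 0.37205043, -0.27756633,  1.5991634 ])}
top {'camera_matrix': array([[585.54879716,   0.        , 314.99016218],
       [  0.        , 585.54879716, 242.94801313],
       [  0.        ,   0.        ,   1.        ]]), 'R': array([[-0.0210504 , -0.99977212,  0.00354847],
       [-0.99640124,  0.02068768, -0.08219844],
       [ 0.0821063 , -0.00526601, -0.99660967]]), 't': array([-0.0264778 ,  0.58924623,  1.66058373])}
wrist {'camera_matrix': array([[332.618772  ,   0.        , 311.80654914],
       [  0.        , 332.618772  , 235.99636277],
       [  0.        ,   0.        ,   1.        ]]), 'R': array([[ 0.42386827, -0.90572244, -0.00159673],
       [-0.85622593, -0.40127801,  0.32535075],
       [-0.29531821, -0.1365387 , -0.94559206]]), 't': array([-0.62425483, -0.04277813,  0.38221938])}
```

View pics/scene0.png

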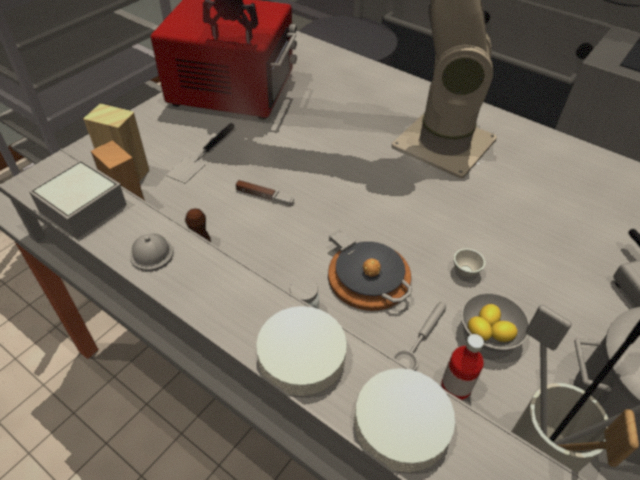

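View pics/top0.png

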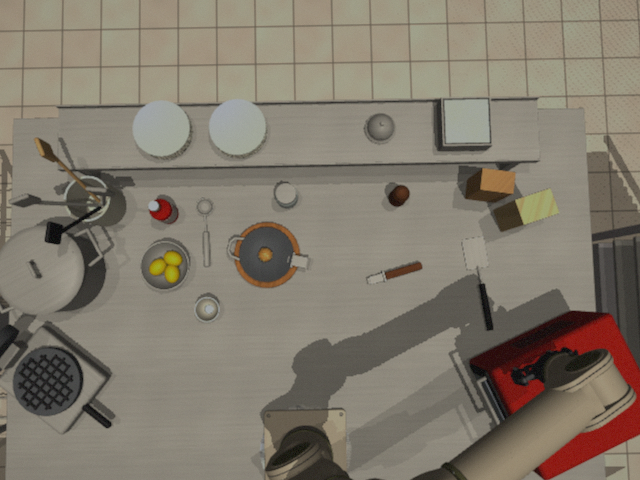

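View pics/wrist0.png

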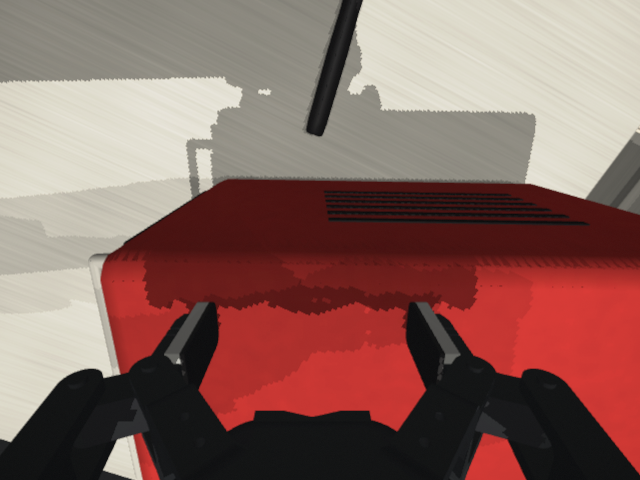

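Run:
```python
import cv2
t=cv2.imread("pics/top0.png"); s=cv2.imread("pics/scene0.png")
def crop(im,x,y,w,h,k,n): cv2.imwrite(n,cv2.resize(im[y:y+h,x:x+w],None,fx=k,fy=k,interpolation=cv2.INTER_CUBIC))
crop(t,215,205,110,95,7,"pics/tpan.png")
crop(t,350,240,90,60,8,"pics/thand.png")
crop(s,315,220,110,95,7,"pics/span.png")
crop(s,225,170,80,50,9,"pics/shand.png")
```

```text
(no output)
```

View pics/tpan.png

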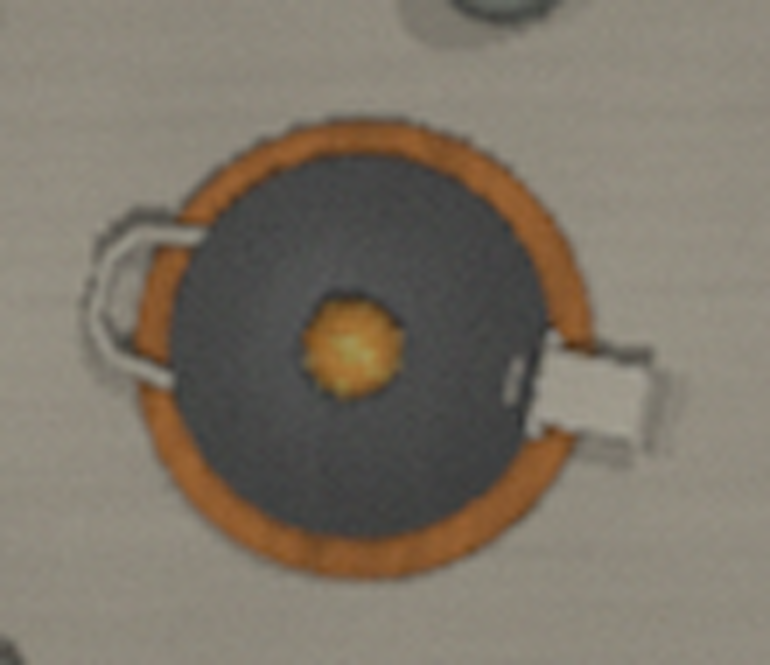

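View pics/thand.png

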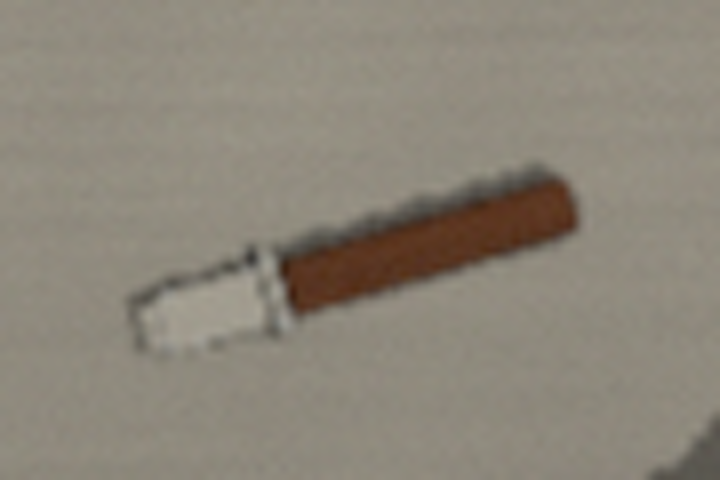

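View pics/span.png

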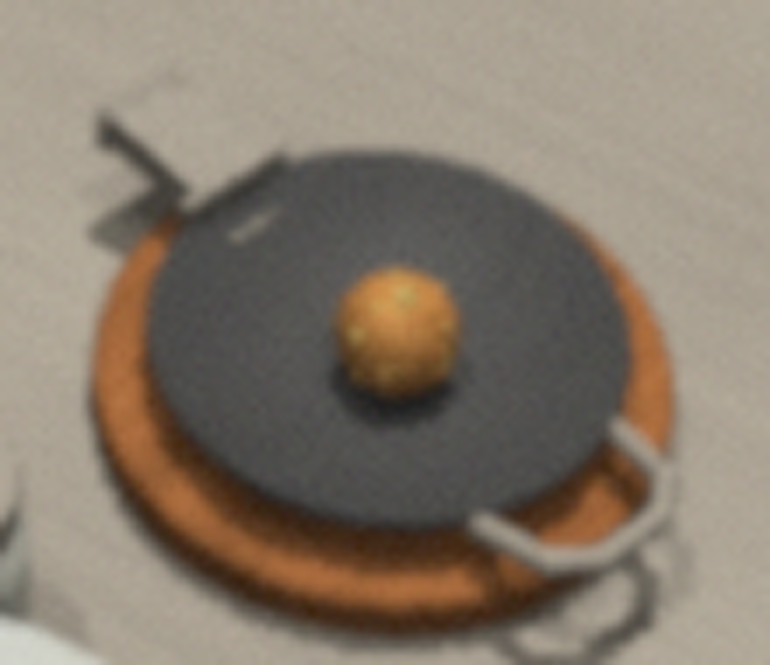

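View pics/shand.png

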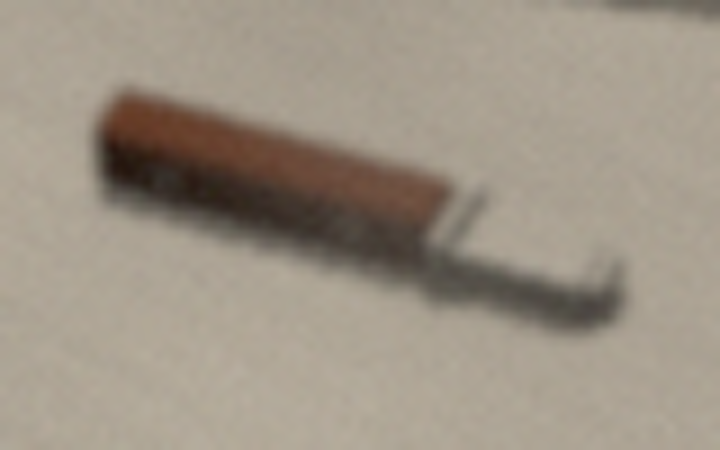

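```bash
cat > h.py <<'E'
import numpy as np, cv2
from workcell import manip
from scipy.spatial.transform import Rotation as Ro
def ray(name,uv,z,info=None):
    i=info or manip.camera_info(name)
    K=i["camera_matrix"];R=i["R"];t=i["t"]
    d=R.T@np.linalg.inv(K)@np.array([uv[0],uv[1],1.]); c=-R.T@t
    return c+d*(z-c[2])/d[2]
def proj(name,X,info=None):
    i=info or manip.camera_info(name)
    p=i["camera_matrix"]@(i["R"]@np.asarray(X,float)+i["t"]); return p[:2]/p[2]
def crop(im,x,y,w,h,k,n): cv2.imwrite(n,cv2.resize(im[y:y+h,x:x+w],None,fx=k,fy=k,interpolation=cv2.INTER_CUBIC))
E
python3 - <<'E'
from h import *
np.set_printoptions(precision=4,suppress=True)
for n,uv,z in [("ball",(265.3,254.7),.038),("rim",(266.4,254.3),.039),("rest",(267.2,254.9),.019),("mouth",(307.6,262.4),.048),("loop",(227.6,247.9),.038),
 ("gripback",(421.3,265.6),.024),("gripfront",(386.1,275.9),.024),("nose",(367.3,280.5),.015),("jar",(285,188),.085),("mill",(400,190),.1),("sauce",(155,206),.17),("passL",(60,164),.15),("passR",(540,160),.15)]:
    print(n,ray("top",uv,z))
# scene
for n,uv,z in [("ball",(315+400/7,220+333/7),.038),("rim",(315+390/7,220+338/7),.039),("gripback",(225+128/9,170+98/9),.024),("gripfront far",(225+455/9,170+183/9),.024),("gripfront near",(225+430/9,170+225/9),.024)]:
    print("s",n,ray("scene",uv,z))
E
```

```text
ball [0.5568 0.1035 0.038 ]
rim [0.5578 0.1003 0.039 ]
rest [0.5573 0.0996 0.019 ]
mouth [ 0.5318 -0.0166  0.048 ]
loop [0.5784 0.2106 0.038 ]
gripback [ 0.517  -0.3425  0.024 ]
gripfront [ 0.4896 -0.2405  0.024 ]
nose [ 0.4777 -0.1871  0.015 ]
jar [0.7393 0.0421 0.085 ]
mill [ 0.7246 -0.2769  0.1   ]
sauce [0.6831 0.382  0.17  ]
passL [0.8053 0.6426 0.15  ]
passR [ 0.7901 -0.6496  0.15  ]
s ball [0.557  0.1073 0.038 ]
s rim [0.5615 0.1063 0.039 ]
s gripback [ 0.5133 -0.3365  0.024 ]
s gripfront far [ 0.4826 -0.2377  0.024 ]
s gripfront near [ 0.5006 -0.232   0.024 ]
```

```bash
cat >> h.py <<'E'
def Rdown(a,pitch=0.,roll=0.):
    # tool down, x_tool heading at yaw a(deg); pitch>0 raises x_tool heading (about tool y)
    a=np.radians(a); x=np.array([np.cos(a),np.sin(a),0]); z=np.array([0,0,-1.])
    R=np.column_stack([x,np.cross(z,x),z])
    return R@Ro.from_euler('yx',[pitch,roll],degrees=True).as_matrix()
def now():
    o=manip.get_obs(); return o,np.array(o["position"]),Ro.from_quat(o["ee_rot"]).as_matrix()
def plan(p1,R1,n,arc=False,p0=None,R0=None):
    if p0 is None: _,p0,R0=now()
    rv=Ro.from_matrix(R0.T@R1).as_rotvec()
    p=p0;R=R0;rows=[]
    for k in range(1,n+1):
        pn=p0+(np.asarray(p1)-p0)*k/n; Rn=R0@Ro.from_rotvec(rv*k/n).as_matrix()
        rows.append([*(R.T@(pn-p)*1000),*np.degrees(rv/n)]); p,R=pn,Rn
    print("[" + ",".join("["+",".join(f"{v:.1f}" for v in r)+"]" for r in rows)+"]")
def st():
    o,p,R=now(); 
    x=R[:,0]; print("t%.2f"%o["clock"],"p",np.round(p*1000,1),"yaw %.2f pitch %.2f roll %.2f"%(np.degrees(np.arctan2(x[1],x[0])),np.degrees(np.arcsin(x[2])),np.degrees(np.arcsin(R[2,1]))),"F",np.round(o["ft_force"],1),"T",np.round(o["torque"],2),"w %.3f"%(o["grip_width"]*85.4), "j",np.round(o["joint_pos"],2))
    return o,p,R
E
python3 - <<'E'
from h import *
st(); plan([.4955,-.2625,.15],Rdown(105),11)
print(Rdown(105,5)[:,0])
E
```

```text
t0.15 p [ 264.3 -566.1  230.7] yaw 25.03 pitch -0.00 roll -0.06 F [ 0.9 -0.3  0.4] T [ 0.01  0.   -0.01] w 85.200 j [ 1.11  0.33 -0.06  1.46  0.02  1.35 -0.09]
[[30.7,-16.1,7.4,-0.0,-0.0,-7.3],[32.5,-12.1,7.4,-0.0,-0.0,-7.3],[33.8,-7.9,7.3,-0.0,-0.0,-7.3],[34.5,-3.5,7.3,-0.0,-0.0,-7.3],[34.7,0.9,7.3,-0.0,-0.0,-7.3],[34.3,5.2,7.3,-0.0,-0.0,-7.3],[33.4,9.5,7.3,-0.0,-0.0,-7.3],[31.9,13.7,7.3,-0.0,-0.0,-7.3],[29.9,17.6,7.3,-0.0,-0.0,-7.3],[27.4,21.2,7.3,-0.0,-0.0,-7.3],[24.5,24.5,7.3,-0.0,-0.0,-7.3]]
[-0.25783416  0.96225019  0.08715574]
```

>>> {"op": "step_arm", "data": {"motion": [[30.7,-16.1,0,0,0,-7.3],[32.5,-12.1,0,0,0,-7.3],[33.8,-7.9,0,0,0,-7.3],[34.5,-3.5,0,0,0,-7.3],[34.7,0.9,5,0,0,-7.3],[34.3,5.2,12,0,0,-7.3],[33.4,9.5,12,0,0,-7.3],[31.9,13.7,12,0,0,-7.3],[29.9,17.6,12,0,0,-7.3],[27.4,21.2,12,0,0,-7.3],[24.5,24.5,12,0,0,-7.3],[0,0,0,0,0,0]], "jaw": 60}}

```text
clock: 1.65
position: [0.4913, -0.2556, 0.1503]
ee_rot: [0.591, 0.807, -0.005, 0.001]
ft_force: [-0.1, 0.1, -0.0]
grip_width: 0.699
```

Run:
```python
from h import *
o,p,R=st(); i=manip.camera_info("wrist"); im=manip.camera("wrist"); cv2.imwrite("pics/w1.png",im); 
import json; json.dump({k:np.asarray(v).tolist() for k,v in i.items()},open("w1.json","w"))
```

```text
t1.65 p [ 491.3 -255.6  150.3] yaw 107.58 pitch -0.48 roll -0.42 F [-0.1  0.1 -0. ] T [-0.01 -0.01 -0.02] w 59.658 j [ 0.79  0.27 -0.46  1.74  0.14  1.16  0.59]
```

View pics/w1.png

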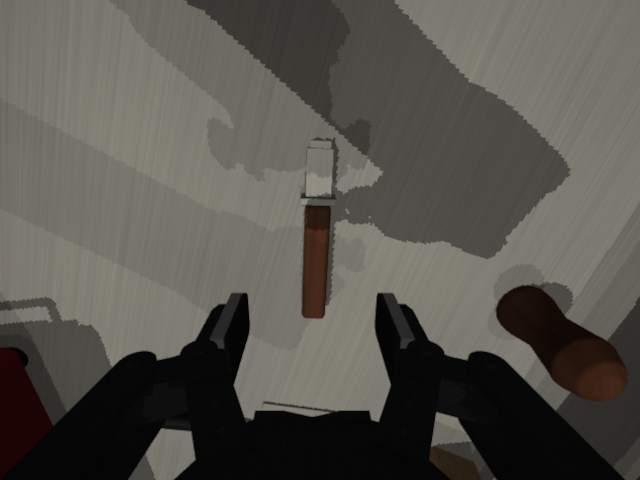

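Run:
```python
from h import *
crop(cv2.imread("pics/w1.png"),270,125,90,205,4,"pics/w1c.png")
```

```text
(no output)
```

View pics/w1c.png

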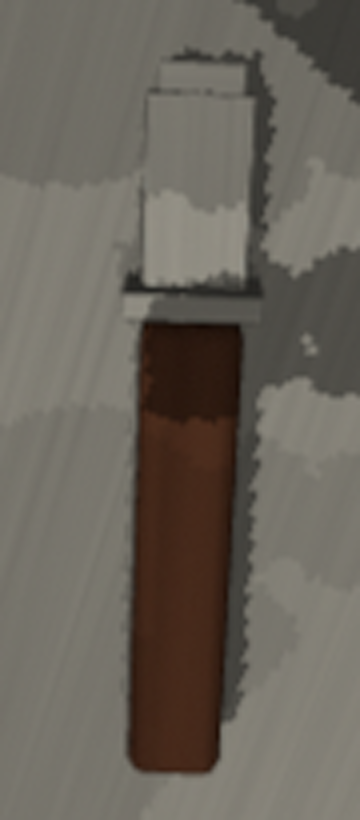

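Run:
```python
from h import *
import json
i={k:np.array(v) for k,v in json.load(open("w1.json")).items()}
P={}
for n,uv,z in [("back",(313.5,317.5),.024),("front",(317.75,205.5),.024),("collar",(318.1,197.5),.022),("nose",(321,140.5),.0148),("tong",(320.25,148.75),.016)]:
    P[n]=ray("",uv,z,i); print(n,np.round(P[n],4))
d=P["nose"]-P["back"]; print(np.linalg.norm(d[:2]),np.degrees(np.arctan2(d[1],d[0])))
d=P["front"]-P["back"]; print(np.linalg.norm(d[:2]),np.degrees(np.arctan2(d[1],d[0])))
```

```text
back [ 0.5201 -0.3421  0.024 ]
front [ 0.4905 -0.2379  0.024 ]
collar [ 0.4889 -0.2318  0.022 ]
nose [ 0.4772 -0.1881  0.0148]
tong [ 0.4786 -0.1944  0.016 ]
0.15980706072520334 105.56813951952151
0.10825316644920945 105.85885475203996
```

Run:
```python
from h import *
plan([.4974,-.2617,.04],Rdown(105.6),4)
```

```text
[[-1.2,1.5,27.7,-0.1,0.1,0.4],[-1.3,1.5,27.7,-0.1,0.1,0.4],[-1.4,1.4,27.7,-0.1,0.1,0.4],[-1.4,1.4,27.7,-0.1,0.1,0.4]]
```

>>> {"op": "step_arm", "data": {"motion": [[-1.2,1.5,27.7,-0.1,0.1,0.4],[-1.3,1.5,27.7,-0.1,0.1,0.4],[-1.4,1.4,27.7,-0.1,0.1,0.4],[-1.4,1.4,27.7,-0.1,0.1,0.4],[0,0,0,0,0,0]]}}

```text
clock: 2.33
position: [0.495, -0.2695, 0.0388]
ee_rot: [0.61, 0.793, -0.003, 0.003]
ft_force: [-0.3, 1.3, -0.4]
grip_width: 0.704
```

Run:
```python
from h import *
st()
plan([.4974,-.2617,.005],Rdown(105.6),3)
```

```text
t2.33 p [ 495.  -269.5   38.8] yaw 104.86 pitch -0.41 roll -0.05 F [-0.3  1.3 -0.4] T [ 0.05 -0.01 -0.01] w 60.162 j [ 0.77  0.42 -0.42  1.81  0.21  0.95  0.51]
[[2.4,1.4,11.2,-0.0,0.1,-0.2],[2.4,1.4,11.2,-0.0,0.1,-0.2],[2.3,1.5,11.3,-0.0,0.1,-0.2]]
```

>>> {"op": "step_arm", "data": {"motion": [[2.4,1.4,9,0,0.1,-0.2],[2.4,1.4,9,0,0.1,-0.2],[2.3,1.5,9,0,0.1,-0.2],[0,0,0,0,0,0]]}}

```text
clock: 2.82
position: [0.4986, -0.2628, 0.0131]
ee_rot: [0.606, 0.795, -0.001, 0.002]
ft_force: [-0.8, 0.1, 0.4]
grip_width: 0.698
```

Run:
```python
from h import *
st()
plan([.4974,-.2617,.005],Rdown(105.6),2)
i=manip.camera_info("wrist"); im=manip.camera("wrist"); cv2.imwrite("pics/w2.png",im)
```

```text
t2.83 p [ 498.6 -262.8   13.1] yaw 105.40 pitch -0.28 roll 0.08 F [-0.8  0.1  0.4] T [-0.   -0.03  0.05] w 59.572 j [ 0.75  0.46 -0.42  1.82  0.23  0.91  0.5 ]
[[0.7,-0.4,4.0,0.0,0.1,-0.1],[0.7,-0.4,4.0,0.0,0.1,-0.1]]
```

View pics/w2.png

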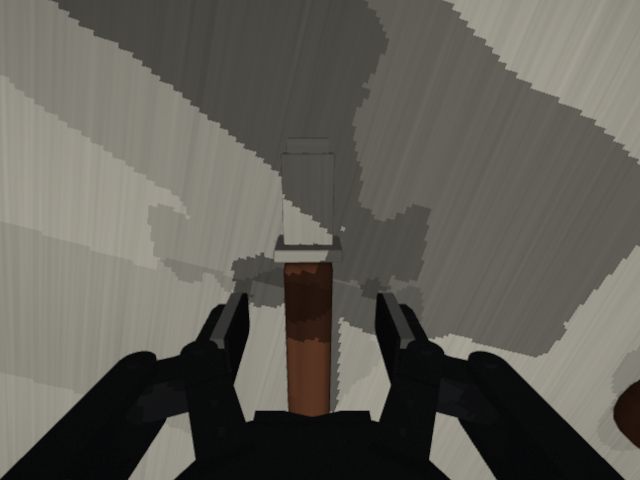

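>>> {"op": "step_arm", "data": {"motion": [[0.7,-0.4,4,0,0.1,0],[0.7,-0.4,4,0,0.1,0],[0,0,0,0,0,0]]}}

```text
clock: 3.25
position: [0.4979, -0.2622, 0.0055]
ee_rot: [0.606, 0.795, 0.0, 0.002]
ft_force: [0.3, -0.0, -0.2]
grip_width: 0.701
```

>>> {"op": "step_arm", "data": {"motion": [[0,0,0,0,0,0],[0,0,0,0,0,0],[0,0,0,0,0,0],[0,0,0,0,0,0]], "jaw": 0, "force": 110}}

```text
clock: 3.75
position: [0.4983, -0.2624, 0.0062]
ee_rot: [0.606, 0.795, 0.0, 0.002]
ft_force: [-0.3, 0.1, -0.2]
grip_width: 0.229
```

Run:
```python
from h import *
st()
i=manip.camera_info("wrist"); im=manip.camera("wrist"); cv2.imwrite("pics/w3.png",im)
```

```text
t3.75 p [ 498.3 -262.4    6.2] yaw 105.37 pitch -0.17 roll 0.17 F [-0.3  0.1 -0.2] T [-0.01  0.02 -0.01] w 19.554 j [ 0.75  0.47 -0.42  1.83  0.24  0.89  0.5 ]
```

View pics/w3.png

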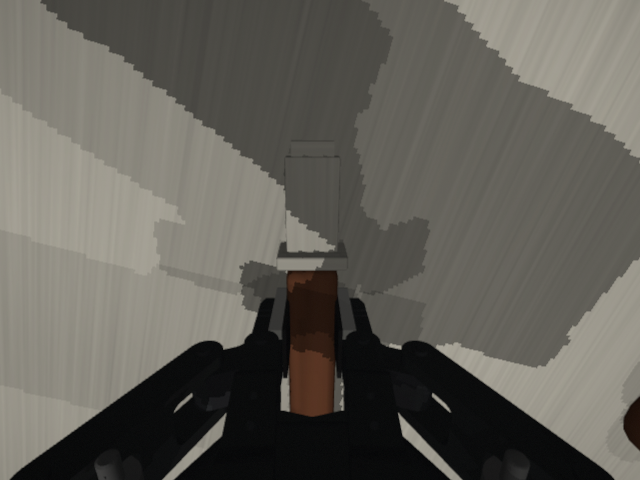

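Run:
```python
from h import *
st()
plan([.508,-.1335,.040],Rdown(78),7)
```

```text
t3.80 p [ 498.2 -262.4    6.1] yaw 105.37 pitch -0.17 roll 0.17 F [-0.8  0.2  1.5] T [0.13 0.15 0.  ] w 19.398 j [ 0.75  0.47 -0.42  1.83  0.24  0.89  0.5 ]
[[17.4,6.2,-4.9,0.0,0.0,3.9],[17.8,5.0,-4.9,0.0,0.0,3.9],[18.1,3.8,-4.9,0.0,0.0,3.9],[18.3,2.6,-4.9,0.0,0.0,3.9],[18.4,1.3,-4.9,0.0,0.0,3.9],[18.5,0.1,-4.9,0.0,0.0,3.9],[18.4,-1.2,-4.8,0.0,0.0,3.9]]
```

>>> {"op": "step_arm", "data": {"motion": [[0,0,-15,0,0,0],[17.4,6.2,-15,0,0,3.9],[17.8,5,-4.9,0,0,3.9],[18.1,3.8,0,0,0,3.9],[18.3,2.6,0,0,0,3.9],[18.4,1.3,0,0,0,3.9],[18.5,0,0,0,0,3.9],[14,0,0,0,0,3.9],[0,0,0,0,0,0],[0,0,0,0,0,0]]}}

```text
clock: 5.05
position: [0.5109, -0.1354, 0.0495]
ee_rot: [0.781, 0.624, 0.002, 0.004]
ft_force: [0.4, 0.4, -1.5]
grip_width: 0.228
```

Run:
```python
from h import *
st()
i=manip.camera_info("wrist"); im=manip.camera("wrist"); cv2.imwrite("pics/w4.png",im)
import json; json.dump({k:np.asarray(v).tolist() for k,v in i.items()},open("w4.json","w"))
```

```text
t5.05 p [ 510.9 -135.4   49.5] yaw 77.27 pitch -0.12 roll 0.55 F [ 0.4  0.4 -1.5] T [-0.05 -0.   -0.06] w 19.429 j [ 0.53  0.33 -0.41  1.9   0.17  0.94 -0.18]
```

View pics/w4.png

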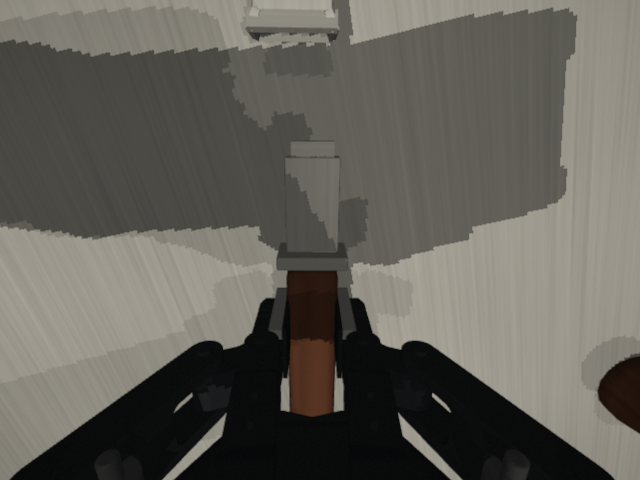

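Run:
```python
from h import *
im=cv2.imread("pics/w4.png"); crop(im,235,0,120,60,6,"pics/w4a.png"); crop(im,265,130,100,150,5,"pics/w4b.png")
```

```text
(no output)
```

View pics/w4a.png

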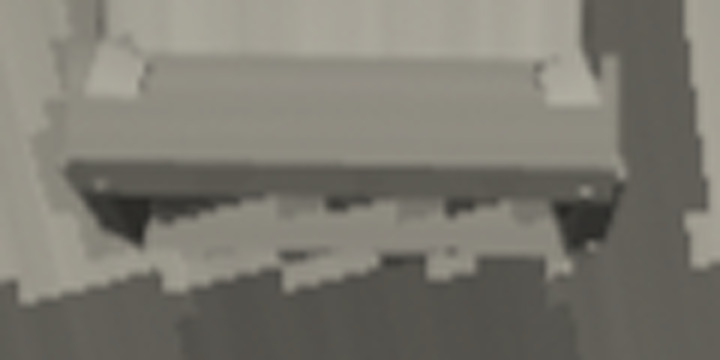

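View pics/w4b.png

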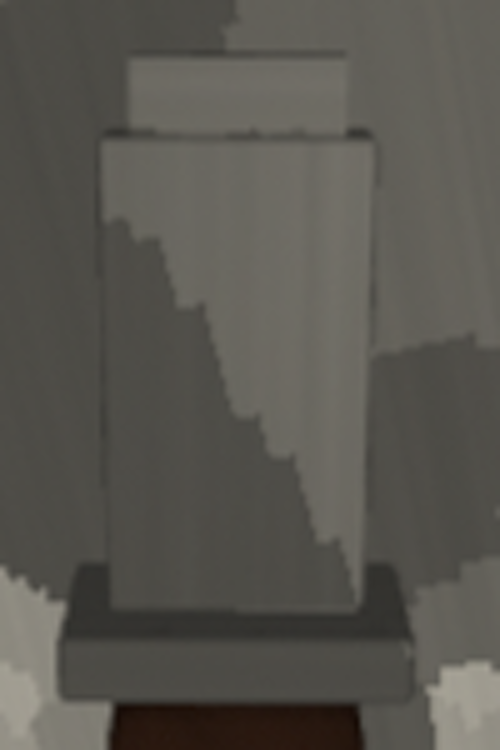

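Run:
```python
from h import *
import json
i={k:np.array(v) for k,v in json.load(open("w4.json")).items()}
_,p,R=now()
for z in (.048,.050,.052):
    a=ray("",(246.3,27),z,i);b=ray("",(338.7,28),z,i); m=(a+b)/2; d=b-a
    print(z,"w",np.linalg.norm(d)*1000,"yaw",np.degrees(np.arctan2(d[1],d[0]))+90,"mid",m,"tool",R.T@(m-p)*1000)
hz=p[2]+.0058
for n,uv,dz in [("nose",(312.8,141.2),.00275),("tong",(312.5,157),.004),("collar",(312.4,257.6),.010)]:
    print(n,R.T@(ray("",uv,hz+dz,i)-p)*1000)
```

```text
0.048 w 35.01454724697477 yaw 76.9183631944502 mid [ 0.53013625 -0.01871932  0.048     ] tool [118.08924805  -7.07567576   1.22194189]
0.05 w 34.53196444134525 yaw 76.91836319445022 mid [ 0.53011389 -0.0191865   0.05      ] tool [117.62475511  -6.97519323  -0.7762836 ]
0.052 w 34.04938163571573 yaw 76.91836319445021 mid [ 0.53009153 -0.01965367  0.052     ] tool [117.16026217  -6.87471069  -2.7745091 ]
nose [77.11208107  0.65392758 -8.69433982]
tong [71.19300189  0.54530501 -9.93391368]
collar [ 30.86440329   0.56876175 -15.85541667]
```

Run:
```python
from h import *
st()
plan([.5099,-.1039,.0345],Rdown(77),4)
```

```text
t5.10 p [ 511.  -135.5   49.5] yaw 77.25 pitch -0.11 roll 0.55 F [-0.3  0.6 -0.5] T [-0.01  0.01  0.02] w 19.435 j [ 0.53  0.33 -0.41  1.9   0.17  0.94 -0.18]
[[7.6,-2.0,3.7,0.1,0.0,0.1],[7.6,-2.0,3.7,0.1,0.0,0.1],[7.6,-2.0,3.7,0.1,0.0,0.1],[7.6,-2.0,3.7,0.1,0.0,0.1]]
```

>>> {"op": "step_arm", "data": {"motion": [[7.6,-2,3.7,0.1,0,0.1],[7.6,-2,3.7,0.1,0,0.1],[7.6,-2,3.7,0.1,0,0.1],[7.6,-2,3.7,0.1,0,0.1],[0,0,0,0,0,0],[0,0,0,0,0,0]]}}

```text
clock: 5.85
position: [0.5095, -0.1025, 0.0331]
ee_rot: [0.783, 0.622, -0.0, 0.001]
ft_force: [-0.6, -0.8, -1.6]
grip_width: 0.228
```

Run:
```python
from h import *
st()
plan([.5099,-.1039,.0342],Rdown(77),1)
i=manip.camera_info("wrist"); im=manip.camera("wrist"); cv2.imwrite("pics/w5.png",im); crop(im,235,0,150,160,5,"pics/w5a.png")
s=manip.camera("scene"); crop(s,315,220,80,60,10,"pics/s5.png")
import json; json.dump({k:np.asarray(v).tolist() for k,v in i.items()},open("w5.json","w"))
```

```text
t5.85 p [ 509.5 -102.5   33.1] yaw 76.86 pitch -0.11 roll 0.06 F [-0.6 -0.8 -1.6] T [-0.02  0.01  0.01] w 19.462 j [ 0.48  0.35 -0.42  1.92  0.18  0.91 -0.26]
[[-1.3,0.7,-1.1,0.1,0.1,-0.1]]
```

View pics/w5a.png

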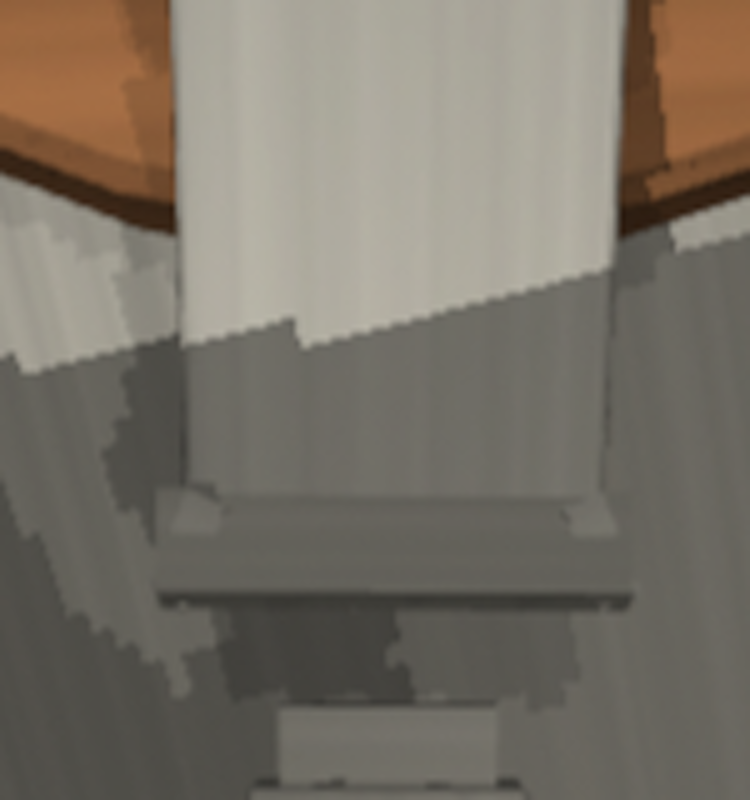

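View pics/s5.png

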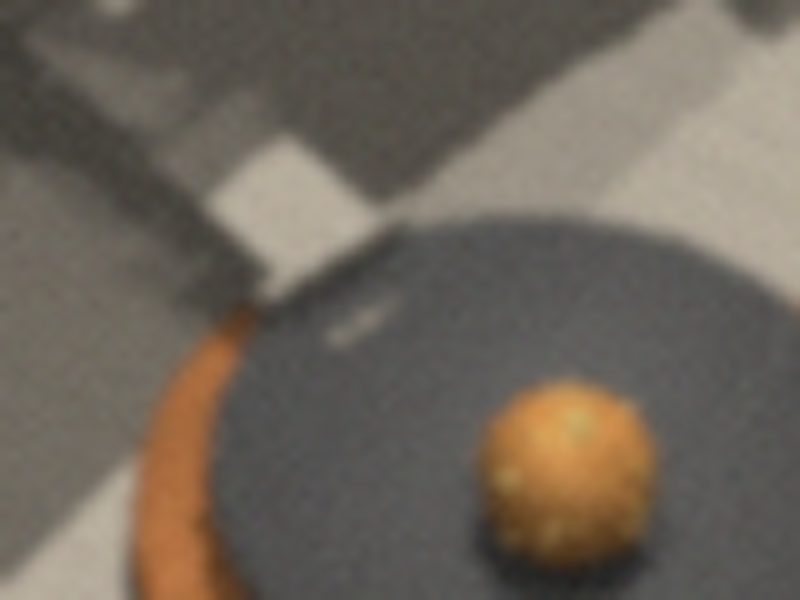

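>>> {"op": "step_arm", "data": {"motion": [[2,0.6,-1.1,0.1,0.1,0],[5,0,0,0,0,0],[5,0,0,0,0,0],[4,0,0,0,0,0],[0,0,0,0,0,0]]}}

```text
clock: 6.58
position: [0.5143, -0.0862, 0.0347]
ee_rot: [0.784, 0.621, 0.0, -0.0]
ft_force: [0.3, -0.5, -1.7]
grip_width: 0.227
```

Run:
```python
from h import *
o,p,R=st()
m=np.array([.530,-.0192,.040]); print(R.T@(m-p)*1000)
i=manip.camera_info("wrist"); im=manip.camera("wrist"); crop(im,235,90,150,160,5,"pics/w6a.png")
```

```text
t6.58 p [514.3 -86.2  34.7] yaw 76.82 pitch 0.00 roll 0.00 F [ 0.3 -0.5 -1.7] T [-0.02 -0.03  0.05] w 19.408 j [ 0.46  0.35 -0.43  1.92  0.18  0.92 -0.29]
[ 6.88572521e+01 -2.37911850e-02 -5.27301075e+00]
```

View pics/w6a.png

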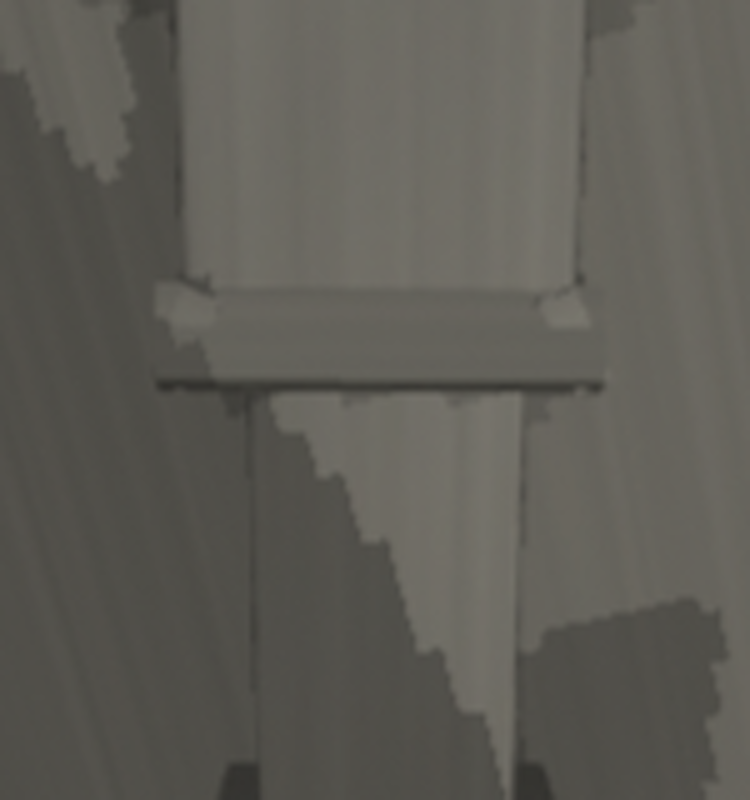

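>>> {"op": "step_arm", "data": {"motion": [[4,-0.3,0.4,0,0,0],[4,0,0,0,0,0],[4,0,0,0,0,0],[0,0,0,0,0,0]]}}

```text
clock: 7.12
position: [0.5168, -0.074, 0.0342]
ee_rot: [0.784, 0.621, -0.0, -0.0]
ft_force: [-0.1, 0.1, -2.3]
grip_width: 0.229
```

Run:
```python
from h import *
o,p,R=st()
m=np.array([.530,-.0192,.040]); print(R.T@(m-p)*1000)
```

```text
t7.12 p [516.8 -74.   34.2] yaw 76.80 pitch -0.00 roll -0.01 F [-0.1  0.1 -2.3] T [ 0.   -0.05  0.01] w 19.539 j [ 0.44  0.35 -0.44  1.91  0.18  0.92 -0.32]
[56.3243259   0.3337136  -5.79271382]
```

>>> {"op": "step_arm", "data": {"motion": [[5,0,0,0,0,0],[5,0,0,0,0,0],[4,0,0,0,0,0],[0,0,0,0,0,0]]}}

```text
clock: 7.62
position: [0.5203, -0.0593, 0.0342]
ee_rot: [0.784, 0.621, -0.0, -0.0]
ft_force: [0.5, -0.1, -1.8]
grip_width: 0.229
```

Run:
```python
from h import *
o,p,R=st()
m=np.array([.530,-.0192,.040]); print(R.T@(m-p)*1000)
i=manip.camera_info("wrist"); im=manip.camera("wrist"); crop(im,235,110,150,160,5,"pics/w7a.png");cv2.imwrite("pics/w7.png",im)
```

```text
t7.62 p [520.3 -59.3  34.2] yaw 76.80 pitch 0.00 roll -0.00 F [ 0.5 -0.1 -1.8] T [-0.03 -0.02 -0.03] w 19.526 j [ 0.41  0.35 -0.44  1.91  0.19  0.92 -0.35]
[41.25970698  0.3023517  -5.75908382]
```

View pics/w7.png

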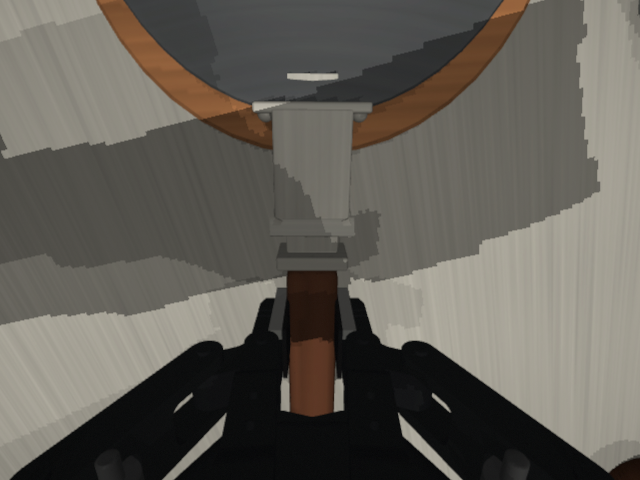

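>>> {"op": "step_arm", "data": {"motion": [[4,0,0,0,0,0],[3,0,0,0,0,0],[2.5,0,0,0,0,0],[0,0,0,0,0,0]]}}

```text
clock: 8.18
position: [0.5224, -0.0502, 0.0342]
ee_rot: [0.784, 0.621, -0.0, 0.0]
ft_force: [-0.2, -0.6, -0.9]
grip_width: 0.228
```

Run:
```python
from h import *
o,p,R=st()
m=np.array([.530,-.0192,.040]); print(R.T@(m-p)*1000, R.T@o["ft_force"])
i=manip.camera_info("wrist"); im=manip.camera("wrist"); crop(im,255,90,120,190,4,"pics/w8a.png");cv2.imwrite("pics/w8.png",im)
```

```text
t8.18 p [522.4 -50.2  34.2] yaw 76.76 pitch -0.03 roll -0.01 F [-0.2 -0.6 -0.9] T [-0.04 -0.05 -0.12] w 19.474 j [ 0.4   0.36 -0.45  1.91  0.19  0.92 -0.37]
[31.88262269  0.27415565 -5.85370026] [-0.59172133 -0.06721113  0.876297  ]
```

View pics/w8a.png

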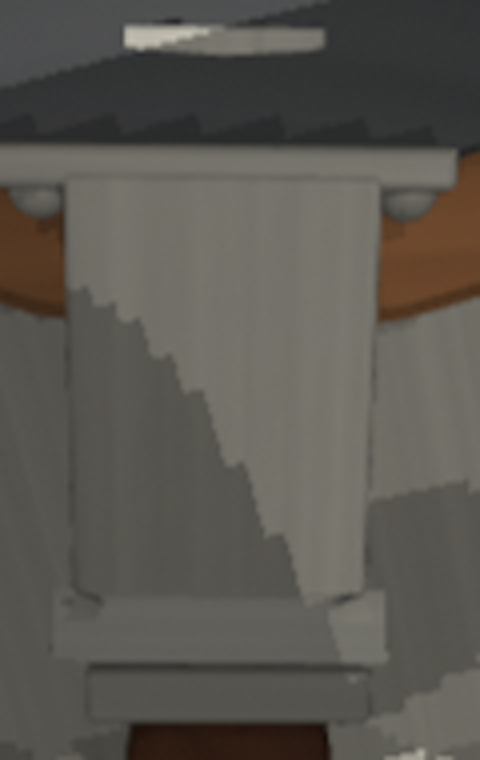

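>>> {"op": "step_arm", "data": {"motion": [[2,0,0,0,0,0],[2,0,0,0,0,0],[2,0,0,0,0,0]]}}

```text
clock: 8.6
position: [0.5233, -0.047, 0.0341]
ee_rot: [0.785, 0.62, -0.002, 0.001]
ft_force: [-2.8, -11.7, 2.2]
grip_width: 0.226
```

Run:
```python
from h import *
o,p,R=st()
m=np.array([.530,-.0192,.040]); print(R.T@(m-p)*1000, R.T@o["ft_force"])
i=manip.camera_info("wrist"); im=manip.camera("wrist"); crop(im,255,90,120,190,4,"pics/w9a.png");cv2.imwrite("pics/w9.png",im)
```

```text
t8.60 p [523.3 -47.   34.1] yaw 76.62 pitch -0.22 roll -0.04 F [ -2.8 -11.7   2.2] T [-2.15  0.67 -0.05] w 19.282 j [ 0.39  0.36 -0.45  1.9   0.2   0.92 -0.39]
[28.57689149  0.09440384 -5.99982925] [-12.02322589  -0.01788848  -2.16737565]
```

View pics/w9a.png

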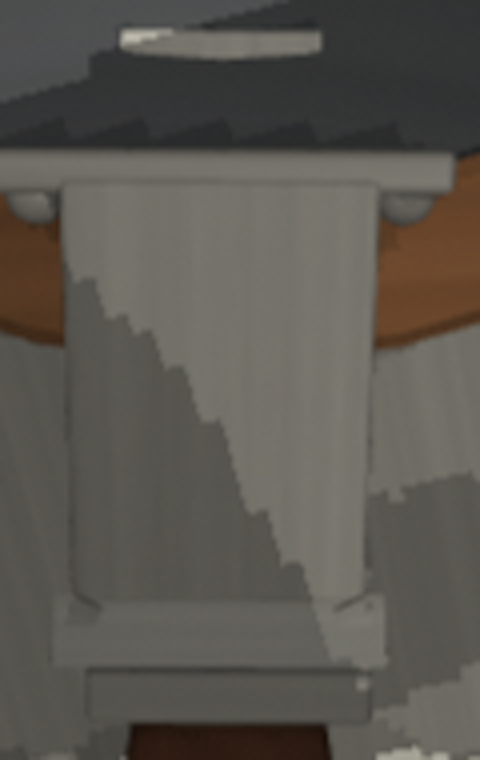

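>>> {"op": "step_arm", "data": {"motion": [[1,0,0,0,0,0],[0,0,0,0,0,0],[0,0,0,0,0,0],[0,0,-2,0,0.5,0],[0,0,-3,0,0.5,0],[0,0,-3,0,0.5,0],[0,0,-3,0,0.5,0],[0,0,0,0,0,0]], "force": 120}}

```text
clock: 9.65
position: [0.5225, -0.0462, 0.0452]
ee_rot: [0.785, 0.62, 0.012, -0.011]
ft_force: [0.0, 0.2, -4.5]
grip_width: 0.226
```

Run:
```python
from h import *
o,p,R=st()
i=manip.camera_info("wrist"); im=manip.camera("wrist"); cv2.imwrite("pics/w10.png",im)
s=manip.camera("scene"); crop(s,300,200,130,110,6,"pics/s10.png")
```

```text
t9.65 p [522.5 -46.2  45.2] yaw 76.62 pitch 1.89 roll -0.15 F [ 0.   0.2 -4.5] T [-0.6   0.12  0.02] w 19.259 j [ 0.43  0.34 -0.46  1.9   0.15  0.93 -0.33]
```

View pics/w10.png

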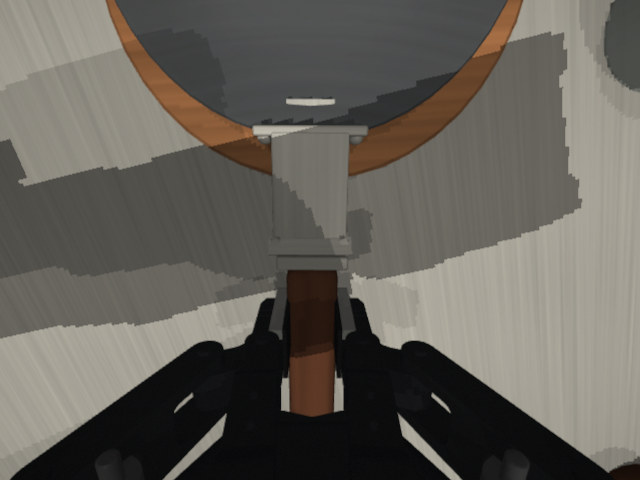

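View pics/s10.png

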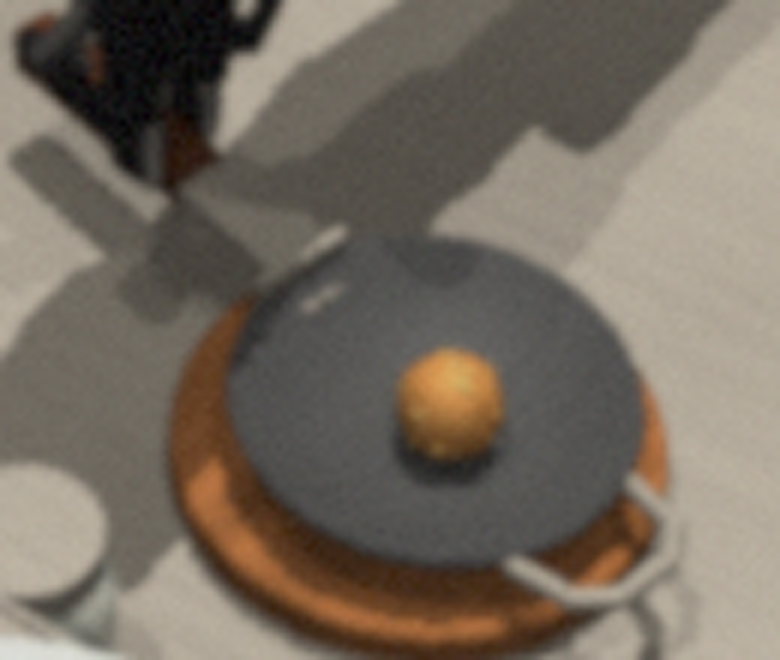

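>>> {"op": "step_arm", "data": {"motion": [[0,0,-3,0,0.2,0],[0,0,-5,0,0.2,0],[0,0,-7,0,0.2,0],[0,0,-8,0,0.2,0],[0,0,-8,0,0.2,0],[0,0,-8,0,0,0],[0,0,-8,0,0,0],[0,0,-8,0,0,0],[0,0,-8,0,0,0],[0,0,-8,0,0,0],[0,0,-8,0,0,0],[0,0,-8,0,0,0],[0,0,-5,0,0,0],[0,0,-2,0,0,0],[0,0,0,0,0,0]]}}

```text
clock: 11.62
position: [0.5216, -0.0504, 0.1459]
ee_rot: [0.784, 0.62, 0.019, -0.017]
ft_force: [0.3, -0.1, -5.2]
grip_width: 0.228
```

Run:
```python
from h import *
o,p,R=st()
i=manip.camera_info("wrist"); im=manip.camera("wrist"); cv2.imwrite("pics/w11.png",im)
s=manip.camera("scene"); cv2.imwrite("pics/s11f.png",s); crop(s,290,140,150,130,5,"pics/s11.png")
t=manip.camera("top"); cv2.imwrite("pics/t11f.png",t); crop(t,200,190,130,110,6,"pics/t11.png")
```

```text
t11.62 p [521.6 -50.4 145.9] yaw 76.69 pitch 2.93 roll -0.13 F [ 0.3 -0.1 -5.2] T [-0.64  0.17  0.01] w 19.458 j [ 0.48  0.21 -0.48  1.82  0.05  1.13 -0.25]
```

View pics/w11.png

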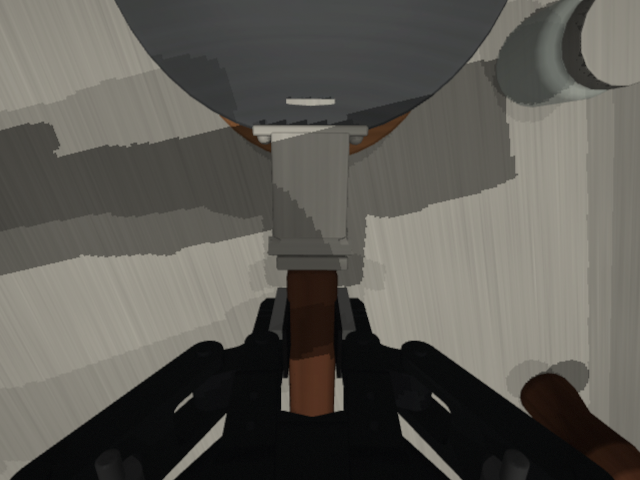

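View pics/s11.png

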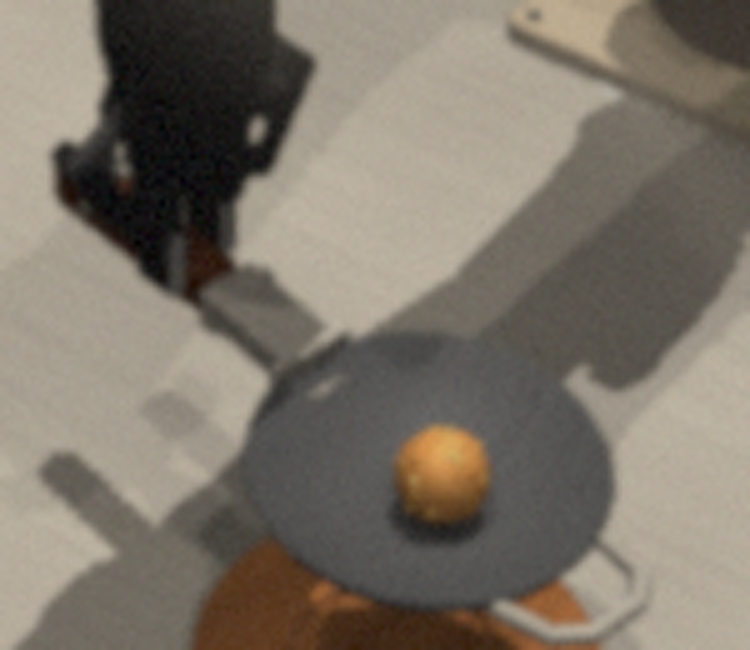

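View pics/t11.png

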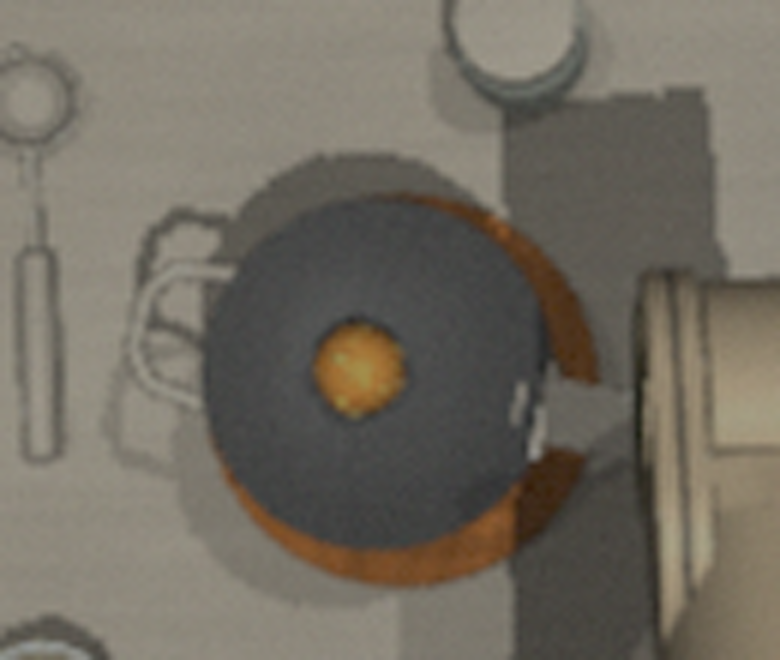

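```bash
cat > fit.py <<'E'
from h import *
from scipy.optimize import least_squares
def pose(q):
    x,y,z,yaw,pit,rol=q
    return Ro.from_euler('ZYX',[yaw,-pit,rol],degrees=True).as_matrix(),np.array([x,y,z])
th=np.linspace(0,2*np.pi,181)[:-1]
rim=np.c_[78.5e-3*np.cos(th),78.5e-3*np.sin(th),np.full(180,.021)]
I={n:manip.camera_info(n) for n in("scene","top")}
def pr(n,X):
    i=I[n]; c=(i["R"]@X.T).T+i["t"]; u=(i["camera_matrix"]@c.T).T; return u[:,:2]/u[:,2:]
def model(q,lz=.02):
    R,p=pose(q); W=rim@R.T+p; out=[]
    for n in("scene","top"):
        u=pr(n,W); out+= [u[:,0].min(),u[:,0].max(),u[:,1].min(),u[:,1].max()]
    L=(R@np.array([.108,0,lz])+p)[None]
    S=(R@np.array([-.0785,0,.021])+p)[None]
    return np.array(out),pr("scene",L)[0],pr("top",L)[0]
def fit(obs,loops,q0,lz,loopt):
    # obs: 8 extents; loopt: top loop tip px (outer)
    def f(q):
        m,ls,lt=model(q,lz)
        r=[m-obs]
        if loopt is not None: r.append(lt-loopt)
        if loops is not None: r.append(ls-loops)
        return np.concatenate(r)
    s=least_squares(f,q0,x_scale=[.01,.01,.01,5,5,5]); return s
E
python3 - <<'E'
from fit import *
def ext(e,ox,oy,k): return [ox+e[0]/k,ox+e[1]/k,oy+e[2]/k,oy+e[3]/k]
# initial
o0=np.array(ext([147,631,150,525],315,220,7)+ext([168,552,150,540],215,205,7))
lt0=np.array([215+88/7,205+300/7])
s=fit(o0,None,[.557,.1,.018,78,0,0],.018,lt0); print(np.round(s.x,4),np.round(s.fun,2))
o1=np.array(ext([245,614,332,607],290,140,5)+ext([203,550,195,548],200,190,6))
lt1=np.array([200+132/6,190+330/6])
s=fit(o1,None,[.557,.1,.13,78,0,0],.018,lt1); print(np.round(s.x,4),np.round(s.fun,2))
print(model(s.x,.018))
E
```

```text
[ 5.58200e-01  1.02700e-01  1.64000e-02  7.90884e+01  3.46500e-01
 -8.32700e-01] [-0.66 -0.03  0.03 -0.13 -0.95 -0.68  0.48 -0.19  0.87  0.15]
[ 0.558   0.1019  0.1295 78.605  -3.3843 -4.0473] [-0.43 -0.29  0.02 -0.07 -1.11 -0.35  0.05  0.31  0.68  0.11]
(array([338.56967352, 412.5067717 , 206.42134106, 261.33209941,
       232.7189775 , 291.31807466, 222.55226874, 281.64681115]), array([413.50060011, 265.45226961]), array([222.67582435, 245.10865676]))
```

```bash
cat >> fit.py <<'E'
def edgepts(im,n,q,win=4.0):
    # subpixel: along normals of predicted rim, find the strongest gradient
    R,p=pose(q); W=rim@R.T+p; u=pr(n,W)
    g=cv2.GaussianBlur(im,(0,0),0.8).astype(np.float32)
    tn=np.roll(u,-1,0)-np.roll(u,1,0); nn=np.c_[tn[:,1],-tn[:,0]]; nn/=np.linalg.norm(nn,axis=1)[:,None]
    c=u.mean(0); nn*=np.sign(((u-c)*nn).sum(1))[:,None]
    ts=np.arange(-win,win+.01,.25)
    P=u[:,None]+ts[None,:,None]*nn[:,None]
    v=cv2.remap(g,P[...,0].astype(np.float32),P[...,1].astype(np.float32),cv2.INTER_CUBIC) # 180xTx3
    rd=v[...,2]  # red: pan dark vs rest/table bright
    d=np.gradient(rd,axis=1); k=d.argmax(1); 
    ok=(d.max(1)>2.5)&(k>1)&(k<len(ts)-2)
    # outlier shadows: inner side must be pan-dark
    return u,nn,ts[k],ok
def fitim(ims,q,iters=8,fixroll=False):
    q=np.array(q,float)
    for it in range(iters):
        win=5 if it<3 else 3
        E={n:edgepts(ims[n],n,q,win) for n in ims}
        def f(x):
            qq=q.copy(); qq[[0,1,2,4,5]]=x
            R,p=pose(qq); W=rim@R.T+p; r=[]
            for n,(u,nn,t,ok) in E.items():
                r.append((((pr(n,W)-u)*nn).sum(1)-t)[ok])
            return np.concatenate(r)
        s=least_squares(f,q[[0,1,2,4,5]],loss='soft_l1',f_scale=.3,x_scale=[.01,.01,.01,3,3]); q[[0,1,2,4,5]]=s.x
    J=s.jac; sd=np.sqrt(np.diag(np.linalg.inv(J.T@J)))*.4
    return q,{n:(int(e[3].sum())) for n,e in E.items()},np.median(np.abs(f(s.x))),sd
def draw(ims,q,pre,boxes,k):
    R,p=pose(q); W=rim@R.T+p
    for n,im in ims.items():
        x,y,w,h=boxes[n]; o=cv2.resize(im[y:y+h,x:x+w],None,fx=k,fy=k,interpolation=cv2.INTER_CUBIC)
        for a in pr(n,W): cv2.circle(o,tuple(np.int32((a-[x-.5,y-.5])*k)),1,(0,0,255),-1)
        cv2.imwrite(f"pics/{pre}_{n}.png",o)
E
python3 - <<'E'
from fit import *
np.set_printoptions(precision=4,suppress=True)
i0={"scene":cv2.imread("pics/scene0.png"),"top":cv2.imread("pics/top0.png")}
print(fitim(i0,[.558,.102,.017,78,0,0]))
i1={"scene":cv2.imread("pics/s11f.png"),"top":cv2.imread("pics/t11f.png")}
r=fitim(i1,[.558,.102,.13,78,-2,0]); print(r)
draw(i1,r[0],"f11",{"scene":(290,140,150,130),"top":(200,190,130,110)},5)
E
```

```text
(array([ 0.5588,  0.1022,  0.0111, 78.    , -5.8603,  7.0757]), {'scene': 172, 'top': 180}, np.float64(0.4857434898154854), array([0.0003, 0.0002, 0.0004, 0.3913, 0.3545]))
(array([ 0.5579,  0.1021,  0.1301, 78.    , -1.3072,  1.0822]), {'scene': 123, 'top': 136}, np.float64(0.2700382715085418), array([0.0002, 0.0002, 0.0003, 0.2598, 0.2927]))
```

```bash
cd pics; python3 -c "
import cv2,numpy as np
a=cv2.imread('f11_scene.png');b=cv2.imread('f11_top.png');h=min(a.shape[0],b.shape[0])
o=np.hstack([a[:h],b[:h]]);cv2.imwrite('f11.png',cv2.resize(o,(800,int(h*800/o.shape[1]))))"
```

```text
(no output)
```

View pics/f11.png

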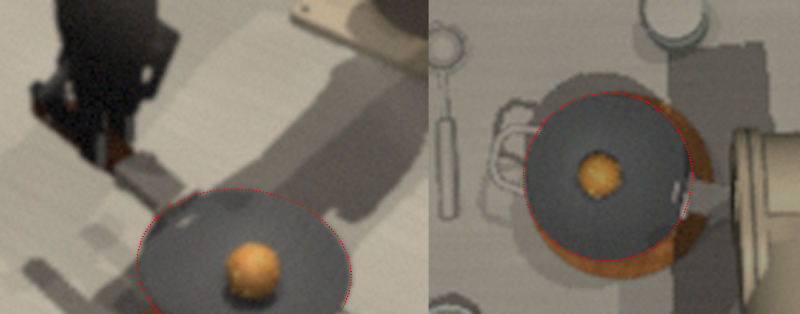

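```bash
cat >> h.py <<'E'
def swing(pc1,yaw1,z1,pit1,n,k0=0.,d=.157,ramp=3):
    o,p0,R0=now(); yaw0=np.degrees(np.arctan2(R0[1,0],R0[0,0])); pit0=np.degrees(np.arcsin(R0[2,0]))
    c0=p0[:2]+d*np.array([np.cos(np.radians(yaw0)),np.sin(np.radians(yaw0))])
    w=np.minimum(np.minimum(np.arange(1,n+1),np.arange(n,0,-1))/ramp,1.); s=np.cumsum(w)/w.sum()
    p,R=p0,R0; rows=[]
    for a in s:
        yaw=yaw0+(yaw1-yaw0)*a; c=c0+(np.array(pc1)-c0)*a
        pn=np.r_[c-d*np.array([np.cos(np.radians(yaw)),np.sin(np.radians(yaw))]),p0[2]+(z1-p0[2])*a]
        Rn=Rdown(yaw,pit0+(pit1-pit0)*a)
        rows.append([*(R.T@(pn-p)*1000),*np.degrees(Ro.from_matrix(R.T@Rn).as_rotvec())]); p,R=pn,Rn
    for j in range(0,n,20): print("[" + ",".join("["+",".join(f"{v:.1f}" for v in r)+"]" for r in rows[j:j+20])+"]")
E
python3 - <<'E'
from h import *
st(); swing([.58,.09],40,.18,3.6,16)
E
```

```text
t11.78 p [521.5 -50.4 145.6] yaw 76.69 pitch 2.93 roll -0.16 F [ 0.3  0.1 -5. ] T [-0.6   0.19 -0.02] w 19.288 j [ 0.48  0.21 -0.48  1.82  0.05  1.13 -0.25]
[[-0.1,-1.8,-0.8,-0.2,0.0,0.9],[-0.2,-3.6,-1.6,-0.1,0.0,1.7],[-0.1,-5.4,-2.5,-0.1,0.0,2.6],[-0.0,-5.4,-2.5,-0.1,0.0,2.6],[0.0,-5.4,-2.5,-0.1,0.0,2.6],[0.1,-5.4,-2.5,-0.1,0.0,2.6],[0.2,-5.4,-2.4,-0.1,0.0,2.6],[0.3,-5.4,-2.4,-0.1,0.0,2.6],[0.4,-5.4,-2.4,-0.2,0.0,2.6],[0.5,-5.4,-2.4,-0.2,0.0,2.6],[0.6,-5.4,-2.4,-0.2,0.0,2.6],[0.6,-5.4,-2.4,-0.2,0.0,2.6],[0.7,-5.4,-2.4,-0.2,0.0,2.6],[0.8,-5.4,-2.4,-0.2,0.0,2.6],[0.6,-3.6,-1.6,-0.1,0.0,1.7],[0.3,-1.8,-0.8,-0.1,0.0,0.9]]
```

>>> {"op": "step_arm", "data": {"motion": [[-0.1,-1.8,-0.8,-0.1,0,0.9],[-0.1,-3.6,-1.6,-0.1,0,1.7],[-0.1,-5.4,-2.5,-0.1,0,2.6],[0,-5.4,-2.5,-0.1,0,2.6],[0,-5.4,-2.5,-0.1,0,2.6],[0.1,-5.4,-2.5,-0.1,0,2.6],[0.2,-5.4,-2.4,-0.1,0,2.6],[0.3,-5.4,-2.4,-0.1,0,2.6],[0.4,-5.4,-2.4,-0.2,0,2.6],[0.5,-5.4,-2.4,-0.2,0,2.6],[0.6,-5.4,-2.4,-0.2,0,2.6],[0.6,-5.4,-2.4,-0.2,0,2.6],[0.7,-5.4,-2.4,-0.2,0,2.6],[0.8,-5.4,-2.4,-0.2,0,2.6],[0.6,-3.6,-1.6,-0.1,0,1.7],[0.3,-1.8,-0.8,-0.1,0,0.9],[0,0,0,0,0,0]]}}

```text
clock: 13.9
position: [0.4527, -0.0064, 0.181]
ee_rot: [0.945, 0.325, 0.022, -0.007]
ft_force: [-0.2, -0.5, -5.1]
grip_width: 0.229
```

Run:
```python
from h import *
st(); swing([.60,.08],-0.5,.20,4.2,18)
s=manip.camera("scene"); crop(s,280,110,180,150,4,"pics/s12.png")
```

```text
t13.90 p [452.7  -6.4 181. ] yaw 37.95 pitch 2.66 roll 0.03 F [-0.2 -0.5 -5.1] T [-0.42  0.54 -0.06] w 19.521 j [ 0.44 -0.01 -0.49  1.97 -0.04  1.15 -0.95]
[[0.3,-1.7,-0.4,-0.0,0.0,0.8],[0.6,-3.5,-0.8,-0.1,0.1,1.6],[1.0,-5.2,-1.1,-0.1,0.1,2.4],[1.1,-5.2,-1.1,-0.1,0.1,2.4],[1.1,-5.3,-1.1,-0.1,0.1,2.4],[1.2,-5.3,-1.1,-0.1,0.1,2.4],[1.2,-5.4,-1.1,-0.1,0.1,2.4],[1.3,-5.4,-1.1,-0.1,0.1,2.4],[1.3,-5.5,-1.1,-0.1,0.1,2.4],[1.4,-5.5,-1.1,-0.1,0.1,2.4],[1.4,-5.6,-1.1,-0.1,0.1,2.4],[1.5,-5.6,-1.1,-0.2,0.1,2.4],[1.5,-5.7,-1.1,-0.2,0.1,2.4],[1.6,-5.7,-1.1,-0.2,0.1,2.4],[1.6,-5.8,-1.1,-0.2,0.1,2.4],[1.6,-5.8,-1.1,-0.2,0.1,2.4],[1.1,-3.9,-0.7,-0.1,0.1,1.6],[0.5,-2.0,-0.4,-0.1,0.0,0.8]]
```

View pics/s12.png

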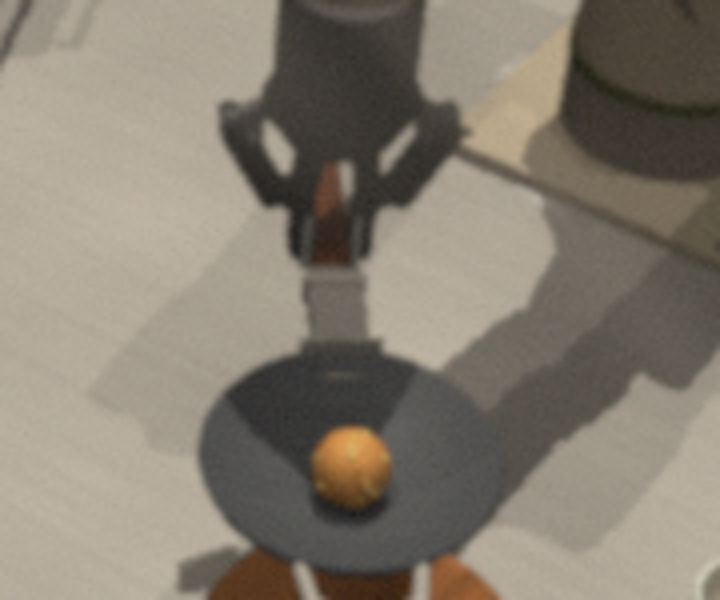

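>>> {"op": "step_arm", "data": {"motion": [[0.3,-1.7,-0.4,0,0,0.8],[0.6,-3.5,-0.8,-0.1,0.1,1.6],[1,-5.2,-1.1,-0.1,0.1,2.4],[1.1,-5.2,-1.1,-0.1,0.1,2.4],[1.1,-5.3,-1.1,-0.1,0.1,2.4],[1.2,-5.3,-1.1,-0.1,0.1,2.4],[1.2,-5.4,-1.1,-0.1,0.1,2.4],[1.3,-5.4,-1.1,-0.1,0.1,2.4],[1.3,-5.5,-1.1,-0.1,0.1,2.4],[1.4,-5.5,-1.1,-0.1,0.1,2.4],[1.4,-5.6,-1.1,-0.1,0.1,2.4],[1.5,-5.6,-1.1,-0.2,0.1,2.4],[1.5,-5.7,-1.1,-0.2,0.1,2.4],[1.6,-5.7,-1.1,-0.2,0.1,2.4],[1.6,-5.8,-1.1,-0.2,0.1,2.4],[1.6,-5.8,-1.1,-0.2,0.1,2.4],[1.1,-3.9,-0.7,-0.1,0.1,1.6],[0.5,-2,-0.4,-0.1,0,0.8],[0,0,0,0,0,0]]}}

```text
clock: 16.32
position: [0.4409, 0.088, 0.2002]
ee_rot: [0.999, -0.026, 0.035, -0.003]
ft_force: [0.2, 0.4, -5.2]
grip_width: 0.225
```

Run:
```python
from fit import *
np.set_printoptions(precision=4,suppress=True)
o,p,R=st()
s=manip.camera("scene");t=manip.camera("top");w=manip.camera("wrist")
cv2.imwrite("pics/s13.png",s);cv2.imwrite("pics/t13.png",t);cv2.imwrite("pics/w13.png",w)
yaw=np.degrees(np.arctan2(R[1,0],R[0,0]))
q0=[p[0]+.157*R[0,0],p[1]+.157*R[1,0],p[2]-.016,yaw,-1,0]
r=fitim({"scene":s,"top":t},q0); print(r)
draw({"scene":s,"top":t},r[0],"f13",{"scene":(270,120,180,160),"top":(190,150,150,160)},4)
a=cv2.imread('pics/f13_scene.png');b=cv2.imread('pics/f13_top.png');cv2.imwrite('pics/f13.png',cv2.resize(np.hstack([a,b]),None,fx=.6,fy=.6,interpolation=cv2.INTER_AREA))
print(R.T@(r[0][:3]-p)*1000)
```

```text
t16.32 p [440.9  88.  200.2] yaw -2.97 pitch 3.96 roll -0.39 F [ 0.2  0.4 -5.2] T [ 0.    0.71 -0.01] w 19.232 j [ 0.36 -0.07 -0.64  1.97 -0.03  1.16 -1.89]
(array([ 0.5966,  0.0818,  0.1866, -2.9723, -0.7885,  0.4694]), {'scene': 177, 'top': 130}, np.float64(0.3282816605560438), array([0.0002, 0.0002, 0.0003, 0.2051, 0.2286]))
[154.4725  -1.733   24.3842]
```

View pics/f13.png

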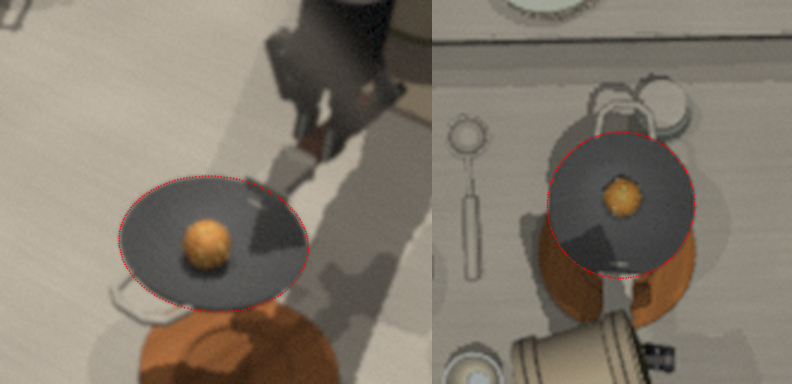

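View pics/w13.png

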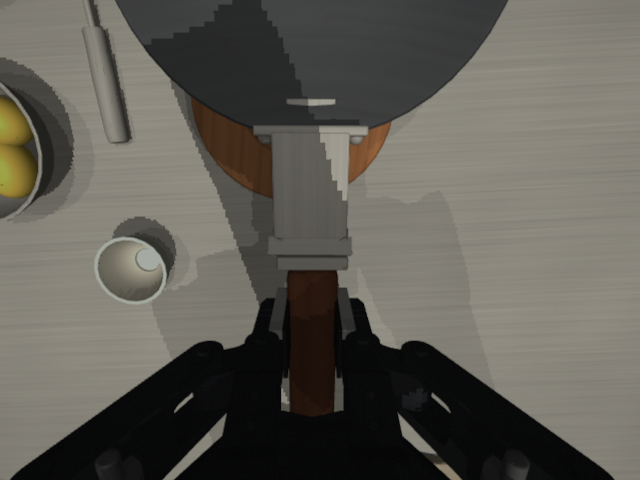

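View pics/t13.png

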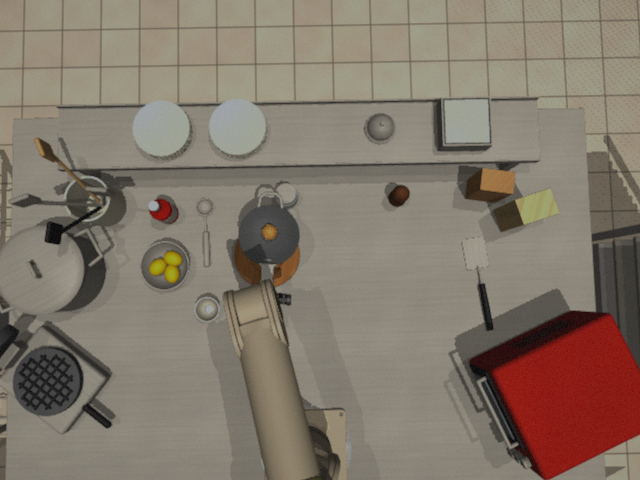

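>>> {"op": "step_arm", "data": {"motion": [[0,0.5,0,0,0.2,-0.4],[0,1,0,0.1,0.2,-0.7],[0,1,0,0.1,0.2,-0.7],[0,0.5,0,0.1,0.2,-0.4],[0,0,0,0,0,0],[0,0,0,0,0,0],[0,0,0,0,0,0],[0,0,0,0,0,0]]}}

```text
clock: 17.48
position: [0.4407, 0.084, 0.2001]
ee_rot: [0.999, -0.005, 0.042, -0.004]
ft_force: [0.5, 0.3, -5.1]
grip_width: 0.226
```

Run:
```python
from fit import *
np.set_printoptions(precision=4,suppress=True)
o,p,R=st()
s=manip.camera("scene");t=manip.camera("top");w=manip.camera("wrist")
cv2.imwrite("pics/s14.png",s);cv2.imwrite("pics/w14.png",w)
yaw=np.degrees(np.arctan2(R[1,0],R[0,0]))
r=fitim({"scene":s,"top":t},[p[0]+.155*R[0,0],p[1]+.155*R[1,0],p[2]-.014,yaw,-.5,0]); print(r)
crop(t,190,150,150,160,4,"pics/t14.png")
print(np.abs(o["joint_velocities"]).max(), ray("top",(0,0),0)[:2]*0)
hsv=cv2.cvtColor(t,cv2.COLOR_BGR2HSV); m=cv2.inRange(hsv,(8,120,110),(28,255,255)); x,y=int(pr("top",r[0][None,:3])[0][0]),int(pr("top",r[0][None,:3])[0][1])
sub=np.zeros_like(m); sub[y-25:y+12,x-22:x+22]=m[y-25:y+12,x-22:x+22]; M=cv2.moments(sub,True); b=(M["m10"]/M["m00"],M["m01"]/M["m00"])
print("ball px",b,M["m00"],"offset mm",(ray("top",b,r[0][2]+.02)-r[0][:3])*1000)
```

```text
t17.48 p [440.7  84.  200.1] yaw -0.63 pitch 4.82 roll -0.51 F [ 0.5  0.3 -5.1] T [-0.02  0.7  -0.  ] w 19.280 j [ 0.37 -0.08 -0.63  1.98 -0.04  1.14 -1.83]
(array([ 0.5969,  0.0843,  0.189 , -0.6312,  0.0545,  0.5263]), {'scene': 171, 'top': 129}, np.float64(0.27950771393194784), array([0.0002, 0.0002, 0.0003, 0.1948, 0.2258]))
0.001663595626253597 [0. 0.]
ball px (268.1225806451613, 232.2516129032258) 155.0 offset mm [ 6.4983 -2.5448 20.    ]
```

View pics/t14.png

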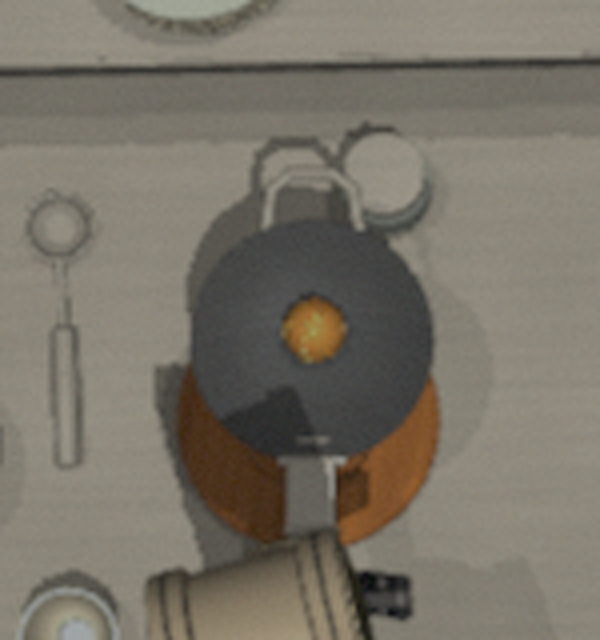

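View pics/w14.png

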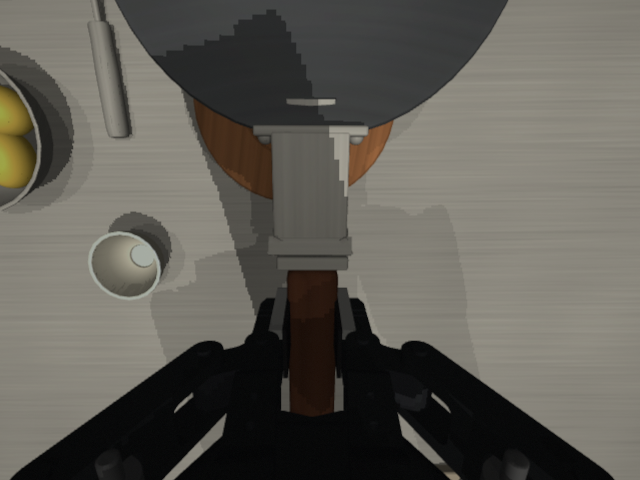

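View pics/s14.png

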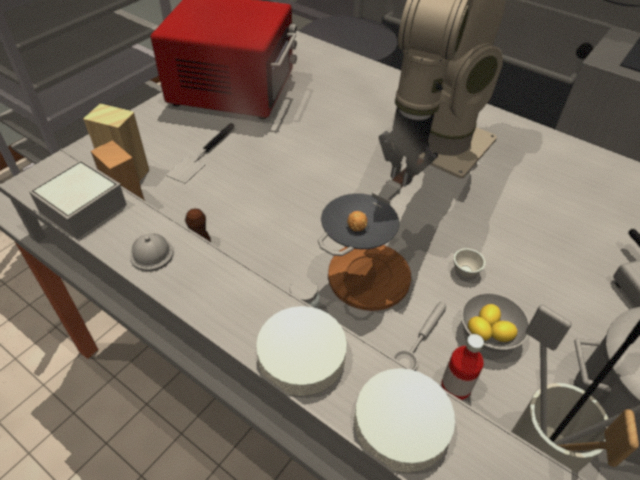

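```bash
python3 -c "
from workcell import manip
print(manip.hand_in())"
```

```text
the job is handed in; nothing more can be done
None
```

I slid the handle home into the socket, lifted the pan by it and turned it clockwise. I handed the job in at about 17.6 s with the pan held still above the table. `hand_in()` gives no verdict, so what follows is my own measurements.

- **Handle:** It went in to a firm shoulder contact of about 12 N while the pan sat on its rest. The wrist images showed the collar against the socket mouth after the lift, after the turn and at the end.
- **Height and level:** A fit of the pan's rim in the scene and top pictures put the dish floor about 0.19 m above the table. Tilt came out within about 0.5 degrees. The tool is pitched up 4.8 degrees to take up the play of the fit, so handle and pan axes differ by about 5 degrees (limit 8.6).
- **Direction:** I did not measure the loop's heading directly. The tool yaw is -0.6 degrees, and I measured the normal to the pass edge at about -0.7 degrees.
- **Rice ball:** It rests about 7 mm from the middle of the dish, towards the loop, against a limit of 22 mm.
- **Everything else:** The last pictures showed the pan clear of everything but the handle. None of the other things looked moved, though I only judged that by eye.

Two measurements disagreed. An early rough fit gave about 4 degrees of pan roll, which the finer rim fit put at about 1 degree. That finer fit also failed on the starting picture, where it locked onto the edge of the rest, so it had no level baseline to check against.

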